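# Set the telescoping shaft cradle one hole longer

## Task

The next gear shaft is one size longer: squeeze the brass snap button flush into the aluminium tube of the shaft cradle and slide the tube with its V-rest outward, away from the fixed blue head block, to the next hole, where the button must snap out again by itself. Then prove that the button holds by pushing the tube steadily back towards the head block with about 15 N for about half a second, and let go. At no time load the tube against the button with more than 25 N, and leave the gears and the bushing lying where they are.

Things in the scene. Friction and masses are not known exactly. Their poses are not given: they have to be found in the camera images.
- cradle: Shaft cradle screwed to the table: grey base plate 100 x 400 x 14 mm, origin at the centre of its underside, z up. A blue head block with a V-rest stands at y = -135 to -175 mm. From it a dark steel square inner tube, 31.5 mm wide, runs level along y, its axis at x = 0, z = 85 mm. +y is outward (cradle longer). Nothing stands beside the tube above the base plate; both V-rests end at z = 138 mm.
- outer_tube: Aluminium outer tube, 36 x 36 mm square, 2 mm wall, sliding on the inner tube along the cradle's y. Its origin lies on the table plane, at the cradle's origin when the slide is 0; its axis is at z = 85 mm. It spans y = -96 to +62 mm of its own frame, then a blue block, 30 mm long and 50 mm wide, carries the outer V-rest.
- start_hole (a point): Centre of the hole in which the button stands at the start, on the outer tube's +x face; it travels with the tube. That wall has a row of four round 14 mm holes, evenly drilled 25 to 45 mm apart (feel for the next one). This one is the second from the outer V-rest; the next hole for a longer cradle is its neighbour on the head block side.
- rest_slide (a joint): Travel of outer tube and V-rest, m: about 0 at the start, growing outward, range -0.038 to 0.078. It slides with about 1.5 N of friction; about 3 to 8 N more over the first 6 mm, while the hole's rim cams the flush button under the wall. In a hole there is about 1 mm of play either way.
- button_dome: Brass snap button: a dome of 6 mm radius on a spring plunger in the inner tube. Origin at the centre of the dome, at cradle x = 17, y = 0, z = 85 mm when out. It looks along the cradle's +x, moves only along x and does not travel with the outer tube.
- button_tip (a point): Outermost point of the button: 5 mm proud of the outer tube's +x face when out, level with it when flush.
- snap_button (a joint): How far the button is pressed in, m: 0 out, 0.005 flush, 0.007 under the wall between holes. Spring 2 N when out, 3.6 N flush, 4.2 N under the wall. Flush, it slips under the rim as the tube is pulled; pressed less than about 3 mm it locks the tube. In the next hole it jumps out by itself and the tube stops hard within 2 mm more.
- spur_gear: Brushed steel spur gear lying flat, 84 mm across, 20 mm high, origin at the centre of its underside. Leave alone.
- pinion_a: White nylon pinion lying flat, 40 mm across, 26 mm high with its hub, origin under its centre. Leave alone.
- pinion_b: The other white nylon pinion, the same. Leave alone.
- bushing: Bronze flanged bushing standing on its flange, 38 mm across, 30 mm high, origin under its centre. Leave alone.

How it is judged:
On the way, in this order (a step that is already met when the one before it is completed fails the run):
1. the button is pressed flush (within about 1 mm) by the fingers while the tube is still at its old hole (value of joint snap_button above 0.0038 m and contact force between the fingers and button_dome above 0.5 N and value of joint rest_slide below 0.004 m), for 0.1 s.
2. the tube has been slid outward and the button has snapped out of the next hole (value of joint snap_button below 0.0012 m and value of joint rest_slide between 0.034 and 0.042 m), for 0.1 s.
3. the tube is pushed back towards the head block so that 9 N or more rest on the button, which holds it (contact force between outer_tube and button_dome above 9 N and value of joint rest_slide between 0.034 and 0.0376 m and value of joint snap_button below 0.0015 m), for 0.4 s.
At the end, for the whole second after the job is handed in: The tube stands still one hole longer than at the start (slide between 35.5 and 40.5 mm), the button is out of that hole (pressed in less than 1.2 mm), and the tube has been let go (value of joint snap_button below 0.0012 m and value of joint rest_slide between 0.0355 and 0.0405 m and velocity of joint rest_slide between -0.003 and 0.003 m/s and contact force between the fingers and outer_tube below 0.2 N); the robot touches nothing.
It fails at once if the tube is wrenched against the button with more than 25 N (contact force between outer_tube and button_dome above 25 N).
It fails at once if the spur gear is shifted by more than 15 mm (distance of spur_gear from where it was at the start of the episode above 0.015 m).
It fails at once if a pinion or the bushing is shifted by more than 15 mm (distance of any of pinion_a, pinion_b, bushing from where it was at the start of the episode above 0.015 m).
It also fails if it takes over 54 s, if anything falls off the work surface, if the arm or the gripper's body presses on something with over 40 N, if the wrist force passes 120 N, or if a joint passes its speed limit or range.

## Robot

A 6-joint arm with a two-finger parallel gripper is mounted at the origin on the work surface. World frame = base frame: x ahead of the robot, y to its left, z up, the work surface at z = 0. Lengths are in m, angles in rad, forces in N, time in s.
With the tool pointing down it reaches from about 0.35 to 0.975 m from the base axis. Payload 4.9 kg.
Tool frame: the origin (TCP) lies at the very end of the fingers, on their centre line; the grasp point (between the pads) lies 19 mm behind it; z points along the fingers, y is the line along which they close (so a half turn about z gives the same grasp; the last joint's range is limited). The gripper opens to 85 mm and grips with 20 to 120 N. Pads are 22 mm wide; open, the fingers measure 114 mm over their backs; the gripper's body (76 mm by 85 mm) begins 54 mm behind the grasp point. The pads swing forward as they close: fully open they stand 13 mm farther back than shut.
Start: joints at [-1.246, 0.053, 1.613, -0, 1.476, -0.119], TCP at [0.268, -0.564, 0.192] pointing down, gripper open.
Joint ranges: [-3.01, 3.01], [-1.01, 2.22], [0.06, 2.58], [-1.02, 4.17], [0.09, 2.62], [-3.14, 3.14]. Speed limits (rad/s): [2.57, 2.57, 3.14, 3.14, 3.14, 3.14].

## Interface

Orientations are given as a unit quaternion [w, x, y, z].
In Python, from plant import manip, vision, order gives the robot as it stands.
- The arm moves only by the tool play_rows, never from a script. Its argument "steps" is a list that holds one entry, the list of rows, each a list of 6 numbers: the shift along the tool's x, y, z in mm, then the turn, a rotation vector about the tool's x, y, z in degrees. A call has 1 to 12 rows; each row is the pose to reach, as a shift and turn from the pose commanded when the call began, along the tool's axes at that moment; what a row does not reach only later rows make up. A row lasts 1/12 s, in which the tool goes at most 41.7 mm and 7.16 degrees, less where a joint would pass 70% of its speed; a pose out of reach is approached as far as the arm can. A call with a gripper value outside its range is refused whole. "claw" is the gripper's target within -1 to 1 (fully open at 1, half-way at 0, shut at -1), set as the call begins (left out, the last holds). The fingers move at their own pace and stop on an object; the grip force is fixed at half the most. Time passes only in rows, so rows that repeat a pose let the fingers close. It gives the time, the measured TCP pose, the force, the opening and the grip force at its end, in the units of the state.
- manip.state(): the state, without advancing time (a new reading comes with each control period).
- vision.grab_frame(name): name is "side" or "top"; returns (picture, depth): 420x560x3 uint8, blue, green, red; 420x560 float32, m along the optical axis (not along the pixel's ray), 0 where there is no reading.
- vision.camera_info(name): a dict with "K" (3x3 intrinsics, pixels), "eye" and "orientation" of the camera in the world. Camera axes: x right, y down, z forward; pixel columns grow to the right and rows downward; lengths in m; the calibration is good to about 2 mm. A picture is of the moment at which its call begins. camera_info takes no time and is no camera call.
- order.job_done(): hands the job in; it is judged then, once.
The state is a dict: "time": time; "joint_pos": joint angles; "joint_vel": joint speeds; "joint_efforts": joint torques, N m; "tool_pos": TCP position; "tool_rot": TCP orientation; "contact_force": force on the tool from outside, world axes, zero at the start; "ft_torque": the same for the moment, N m; "gripper_width": opening from 0.0 (shut) to 1.0 (fully open); "grasp_force": force on a finger pad.
Only numpy, scipy, OpenCV 4.12 (cv2) and the standard library are available. Lean on these libraries where they do the work, as an engineer would, in place of code of your own. Each camera call takes 0.05 s, during which the arm holds its last target. There are 200 camera calls.

## Working session

There is one attempt and no reset: what is moved stays moved. The work goes in short steps, Python scripts to look and compute and a tool call to move; the robot and the scene stay as the last step left them, time stands still between calls to the robot, and variables do not carry over. Pictures are saved under pics/ and viewed, at most 10 in all, crops included, and the job is handed in when it is done.

Besides the shell and the picture viewer there is one more tool, called by a JSON object that holds its "api" and its "payload", one argument or row to a line. play_rows: Moves the arm, as the interface text tells. Its arguments: {"type":"object","properties":{"steps":{"type":"array"},"claw":{"type":"number"}},"required":["steps"]}

```bash
mkdir -p pics; ls
python3 - <<'E'
from plant import manip, vision, order
import cv2,numpy as np
for n in("side","top"):
    p,d=vision.grab_frame(n); cv2.imwrite(f"pics/{n}0.png",p); np.save(f"pics/{n}0.npy",d)
    print(n,vision.camera_info(n))
print(manip.state())
E
```

```text
pics
side {'K': array([[484.63119783,   0.        , 281.36553081],
       [  0.        , 484.63119783, 204.28131577],
       [  0.        ,   0.        ,   1.        ]]), 'eye': array([ 0.27969767, -0.45196028,  0.63224199]), 'orientation': array([-0.37395097,  0.88088801, -0.26969485,  0.10705918])}
top {'K': array([[475.76283399,   0.        , 277.80028006],
       [  0.        , 475.76283399, 206.92039531],
       [  0.        ,   0.        ,   1.        ]]), 'eye': array([0.47443052, 0.01902225, 0.84966636]), 'orientation': array([ 0.05581552, -0.69931139,  0.710986  , -0.04844711])}
{'time': 0.1, 'joint_pos': array([-1.24600571e+00,  5.33206521e-02,  1.61414505e+00, -1.77643210e-06,
        1.47600121e+00, -1.18993646e-01]), 'joint_vel': array([-0.00075522, -0.00211003, -0.00141097, -0.0003399 , -0.00023628,
        0.00012683]), 'joint_efforts': array([ 2.31251770e-04, -3.94902849e+01, -3.71364319e+01, -1.08902061e-04,
        3.94660601e-03, -3.56278868e-06]), 'tool_pos': array([ 0.26815042, -0.56385331,  0.1908745 ]), 'tool_rot': array([-9.32078582e-04,  9.75482337e-01,  2.20075742e-01, -9.71382626e-05]), 'contact_force': array([ 0.3133357 , -0.34704876,  0.19907565]), 'ft_torque': array([ 0.01117206, -0.01980025, -0.01922779]), 'grasp_force': 0.0, 'gripper_width': 0.9990291538843231}
```

View pics/side0.png

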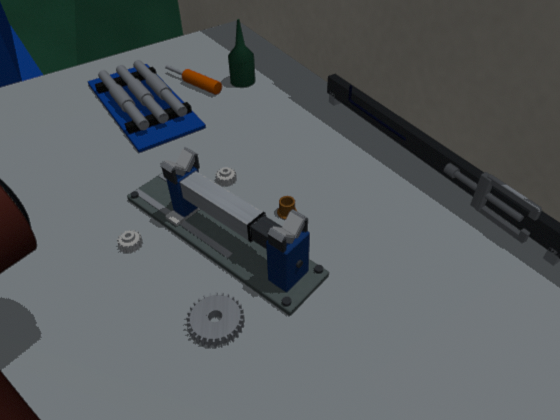

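View pics/top0.png

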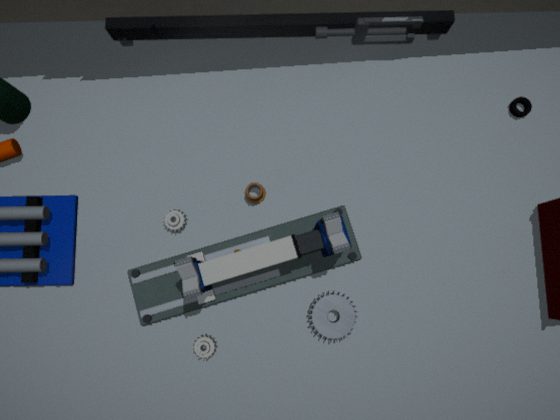

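The side view shows the blue head block near (290,258) and the outer V-rest near (185,185). In the top view the plate corners are at about (130,270), (143,325), (345,207) and (360,260). The brass button is at (237,251), on the image-up side of the tube, which is world +x. Next I fit the pose.

```bash
cat > h.py <<'E'
import numpy as np,cv2
from scipy.spatial.transform import Rotation as R
from plant import vision,manip
def cloud(n,d):
    c=vision.camera_info(n);K=c["K"];v,u=np.mgrid[:420,:560]
    P=np.stack([(u-K[0,2])*d/K[0,0],(v-K[1,2])*d/K[1,1],d],-1)
    q=c["orientation"];return P@R.from_quat(np.r_[q[1:],q[0]]).as_matrix().T+c["eye"]
E
python3 - <<'E'
from h import *
for n in("top","side"):
    d=np.load(f"pics/{n}0.npy");p=cv2.imread(f"pics/{n}0.png");W=cloud(n,d)
    if n=="top": print("btn",[W[v,u].round(4).tolist() for v,u in((250,236),(251,237),(252,237),(251,238))])
    ok=(d>0)&(W[...,0]>.2)&(W[...,0]<.7)&(abs(W[...,1])<.45)
    for lo,hi in((.008,.02),(.095,.11)):
        m=(ok&(W[...,2]>lo)&(W[...,2]<hi)).astype(np.uint8)
        m=cv2.morphologyEx(m,cv2.MORPH_OPEN,np.ones((3,3)))
        k,l,s,_=cv2.connectedComponentsWithStats(m)
        for i in np.argsort(-s[1:,4])[:3]+1:
            Q=W[l==i];r=cv2.minAreaRect((Q[:,:2]*1000).astype(np.float32))
            print(n,lo,s[i],"c",np.round(r[0],1),"sz",np.round(r[1],1),"ang",round(r[2],2),"z",np.median(Q[:,2]).round(4))
    hsv=cv2.cvtColor(p,cv2.COLOR_BGR2HSV)
    m=((hsv[...,0]>8)&(hsv[...,0]<28)&(hsv[...,1]>120)&(hsv[...,2]>50)).astype(np.uint8)
    k,l,s,c=cv2.connectedComponentsWithStats(m)
    for i in range(1,k):
        if s[i,4]>3: print(n,"brass",s[i],c[i].round(1),np.median(W[l==i],0).round(4))
E
```

```text
btn [[0.5192, 0.0938, 0.09], [0.5168, 0.091, 0.1029], [0.5153, 0.091, 0.1022], [0.5167, 0.0893, 0.1041]]
top 0.008 [ 127  205  234  120 7672] c [499.3  88.2] sz [100.1 400.9] ang 15.9 z 0.0147
top 0.008 [  36  195   41   90 2771] c [548.9 419.2] sz [ 61.3 159.2] ang 89.97 z 0.0122
top 0.008 [543 241   8  42 147] c [ 495.3 -437.3] sz [ 4.2 71.1] ang 89.97 z 0.0139
top 0.095 [ 195  223  133   65 3015] c [510.3  51.1] sz [ 42.6 209.2] ang 16.0 z 0.1033
top 0.095 [343 228   4   6  20] c [545.8 -77.9] sz [5.4 8. ] ang 87.0 z 0.1087
top 0.095 [342 224   3   3   9] c [554.4 -75.7] sz [3.4 3.8] ang 1.86 z 0.1081
top brass [  0 139  18  22 297] [  7.6 149. ] [0.7087 0.5079 0.0296]
top brass [246 184  19  19 129] [256.  194.6] [0.6188 0.0624 0.0234]
top brass [235 250   4   2   6] [236.5 250.5] [0.5184 0.093  0.0901]
side 0.008 [ 128  174  201  140 6040] c [499.6  86.8] sz [100.7 400.4] ang 16.31 z 0.0144
side 0.008 [ 128  113   77   37 1271] c [549.9 418.3] sz [ 63.4 159.2] ang 89.91 z 0.0124
side 0.008 [118 232  24  18 222] c [362.6 150.2] sz [29. 40.] ang 86.73 z 0.0172
side 0.095 [ 168  167  107   72 2263] c [503.3  66.8] sz [ 53.4 213.1] ang 14.59 z 0.1031
side 0.095 [266 232  44  28 434] c [539.2 -75.2] sz [33.5 65.7] ang 73.38 z 0.106
side brass [182  69  40  25 526] [201.4  81. ] [0.6969 0.5382 0.0276]
side brass [279 196  16  12  83] [286.5 202. ] [0.6293 0.0695 0.0298]
side brass [277 209  10  10  30] [280.9 214.8] [0.615  0.0651 0.0047]
```

```bash
cat >> h.py <<'E'
C=np.array([.4995,.0875]);A=np.radians(16.05)
X=np.array([np.cos(A),np.sin(A),0]);Y=np.array([-X[1],X[0],0])
def go(x,y,z,sgn=1):
    "shift (mm) and turn (deg) from the measured pose to cradle x,y and world z (m), tool y = sgn*cradle x"
    s=manip.state();q=s["tool_rot"];T=R.from_quat(np.r_[q[1:],q[0]])
    G=np.c_[np.cross(sgn*X,[0,0,-1]),sgn*X,[0,0,-1]]
    p=np.r_[C,z]+x*X+y*Y
    print("shift",(T.inv().apply(p-s["tool_pos"])*1e3).round(2),"turn",np.degrees((T.inv()*R.from_matrix(G)).as_rotvec()).round(2))
    d=s["tool_pos"]-np.r_[C,0];f=s["contact_force"]
    print("t",s["time"],"cradle xyz mm",(np.array([d@X,d@Y,d[2]])*1e3).round(2),"F cradle",np.round([f@X,f@Y,f[2]],2),"w",s["gripper_width"],"g",s["grasp_force"])
E
python3 -c "
from h import *
go(0,0,.19);go(0,0,.19,-1)"
```

```text
shift [ 488.6  -488.92    1.89] turn [-8.000e-02 -9.000e-02 -8.062e+01]
t 0.1 cradle xyz mm [-402.42 -562.    190.87] F cradle [ 0.21 -0.42  0.2 ] w 0.9990291538843231 g 0.0
shift [ 488.6  -488.92    1.89] turn [-9.000e-02  8.000e-02  9.938e+01]
t 0.1 cradle xyz mm [-402.42 -562.    190.87] F cradle [ 0.21 -0.42  0.2 ] w 0.9990291538843231 g 0.0
```

{"api": "play_rows", "payload": {
  "steps": [
    [[24,-24,0,0,0,-4],[49,-49,0,0,0,-8],[73,-73,0,0,0,-12],[98,-98,0,0,0,-16],[122,-122,0,0,0,-20],[147,-147,0,0,0,-24],[171,-171,0,0,0,-28],[196,-196,0,0,0,-32],[220,-220,0,0,0,-36],[245,-245,0,0,0,-40],[269,-269,0,0,0,-44],[293,-293,0,0,0,-48]]
  ],
  "claw": 1
}}

```text
time: 1.1
tool_pos: [0.4071, -0.1722, 0.1916]
tool_rot: [-0.0, 0.801, 0.599, -0.0]
contact_force: [0.6, 0.1, -0.2]
gripper_width: 1.0
grasp_force: 0.0
```

```bash
python3 -c "
from h import *
go(0,0,.19)"
```

```text
shift [275.25  15.36   1.63] turn [-1.000e-02 -1.000e-02 -3.244e+01]
t 1.1 cradle xyz mm [-160.6  -224.06  191.6 ] F cradle [ 0.57 -0.06 -0.23] w 0.9999200455667386 g 0.0
```

{"api": "play_rows", "payload": {
  "steps": [
    [[27,1.5,0,0,0,-3.2],[55,3,0,0,0,-6.5],[83,4.5,0,0,0,-9.7],[110,6,0,0,0,-13],[138,7.5,0,0,0,-16.2],[165,9,0,0,0,-19.5],[193,10.5,0,0,0,-22.7],[220,12,0,0,0,-26],[248,13.5,0,0,0,-29.2],[275.2,15.3,0,0,0,-32.4],[275.2,15.3,0,0,0,-32.4],[275.2,15.3,0,0,0,-32.4]]
  ]
}}

```text
time: 2.1
tool_pos: [0.5, 0.0863, 0.1913]
tool_rot: [-0.0, 0.602, 0.798, -0.001]
contact_force: [-0.2, -0.7, -0.7]
gripper_width: 1.001
grasp_force: 0.0
```

Run:
```python
from h import *
go(0,0,.062)
p,d=vision.grab_frame("side");cv2.imwrite("pics/s1.png",p)
```

```text
shift [1.2500e+00 3.0000e-02 1.2935e+02] turn [-0.08 -0.   -0.1 ]
t 2.1 cradle xyz mm [ 1.6000e-01 -1.2600e+00  1.9135e+02] F cradle [-0.37 -0.6  -0.69] w 1.0005232644697395 g 0.0
```

View pics/s1.png

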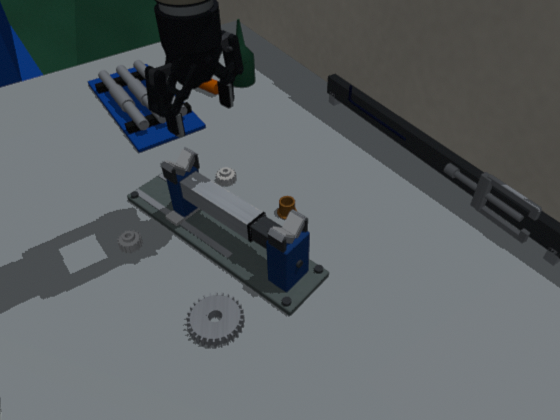

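The fingers straddle the tube: gripper at about (195,80), tube at (225,205). I'll descend.

{"api": "play_rows", "payload": {
  "steps": [
    [[1,0,15,0,0,0],[1,0,30,0,0,0],[1,0,45,0,0,0],[1,0,60,0,0,0],[1,0,75,0,0,0],[1,0,90,0,0,0],[1,0,105,0,0,0],[1,0,115,0,0,0],[1,0,125,0,0,0],[1,0,129.5,0,0,0],[1,0,129.5,0,0,0],[1,0,129.5,0,0,0]]
  ]
}}

```text
time: 3.15
tool_pos: [0.5003, 0.0862, 0.0628]
tool_rot: [0.0, 0.603, 0.798, 0.0]
contact_force: [-0.0, -0.2, 0.4]
gripper_width: 0.999
grasp_force: 0.0
```

Run:
```python
from h import *
go(0,0,.062)
for n in("side","top"):
    p,d=vision.grab_frame(n);cv2.imwrite(f"pics/{n}2.png",p)
a=cv2.imread("pics/side2.png")[100:320,100:360];b=cv2.imread("pics/top2.png")[150:350,120:370]
cv2.imwrite("pics/c2.png",np.hstack([cv2.resize(a,(400,400)),cv2.resize(b,(400,400))]))
```

```text
shift [ 1.49 -0.4   0.83] turn [ 0.02  0.01 -0.24]
t 3.15 cradle xyz mm [ 0.39 -1.49 62.83] F cradle [-0.11 -0.22  0.38] w 0.999283577919892 g 0.0
```

View pics/c2.png

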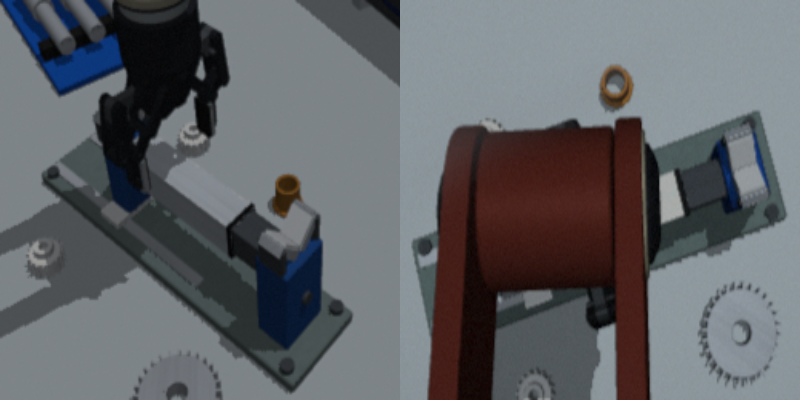

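{"api": "play_rows", "payload": {
  "steps": [
    [[1,0,0,0,0,0],[1,0,0,0,0,0],[1,0,0,0,0,0],[1,0,0,0,0,0],[1,0,0,0,0,0],[1,0,0,0,0,0],[1,0,0,0,0,0],[1,0,0,0,0,0]]
  ],
  "claw": 0.05
}}

```text
time: 3.92
tool_pos: [0.4998, 0.0873, 0.0625]
tool_rot: [-0.0, 0.603, 0.798, -0.0]
contact_force: [0.0, 0.2, -0.5]
gripper_width: 0.527
grasp_force: 0.0
```

Run:
```python
from h import *
go(0,0,.062)
p,d=vision.grab_frame("side");cv2.imwrite("pics/s3.png",p)
cv2.imwrite("pics/c3.png",cv2.resize(p[120:260,130:310],None,fx=4,fy=4,interpolation=2))
```

```text
shift [ 0.26 -0.2   0.49] turn [-0.   -0.   -0.22]
t 3.9167 cradle xyz mm [ 0.2  -0.26 62.49] F cradle [ 0.05  0.14 -0.54] w 0.5266550169351921 g 0.0
```

View pics/c3.png

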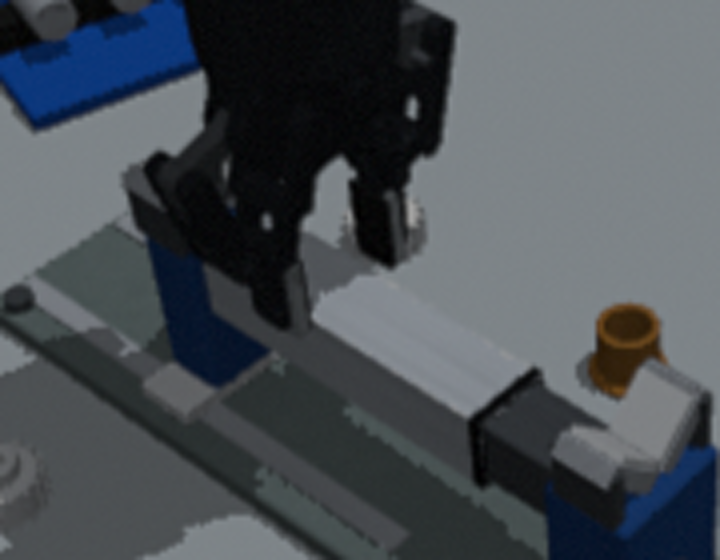

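The near finger pad at (285,295) in the crop stands beside the tube's -x face, and the far one at (385,220) is behind it. I'll close on tube and button.

{"api": "play_rows", "payload": {
  "steps": [
    [[0,0,0,0,0,0],[0,0,0,0,0,0],[0,0,0,0,0,0],[0,0,0,0,0,0],[0,0,0,0,0,0],[0,0,0,0,0,0]]
  ],
  "claw": -1
}}

```text
time: 4.47
tool_pos: [0.5006, 0.0873, 0.0637]
tool_rot: [0.001, 0.603, 0.798, 0.0]
contact_force: [-1.9, -0.8, 4.5]
gripper_width: 0.004
grasp_force: 2.9
```

```bash
python3 -c "
from h import *
go(0,0,.062)"
```

```text
shift [ 0.51 -0.97  1.7 ] turn [ 0.08  0.03 -0.22]
t 4.4667 cradle xyz mm [ 0.96 -0.51 63.7 ] F cradle [-2.08 -0.24  4.51] w 0.004324196270189207 g 2.8826414305513026
```

Run:
```python
from h import *
p,d=vision.grab_frame("side")
cv2.imwrite("pics/c4.png",cv2.resize(p[120:260,130:310],None,fx=4,fy=4,interpolation=2))
go(0,0,.062)
W=cloud("side",d);print((W[:,:,2]>.13).sum())
```

```text
shift [ 0.54 -0.94  1.71] turn [ 0.08  0.03 -0.22]
t 4.5167 cradle xyz mm [ 0.94 -0.55 63.71] F cradle [-1.81 -0.01  6.2 ] w -0.002241428743933086 g 2.883131260459777
29825
```

View pics/c4.png

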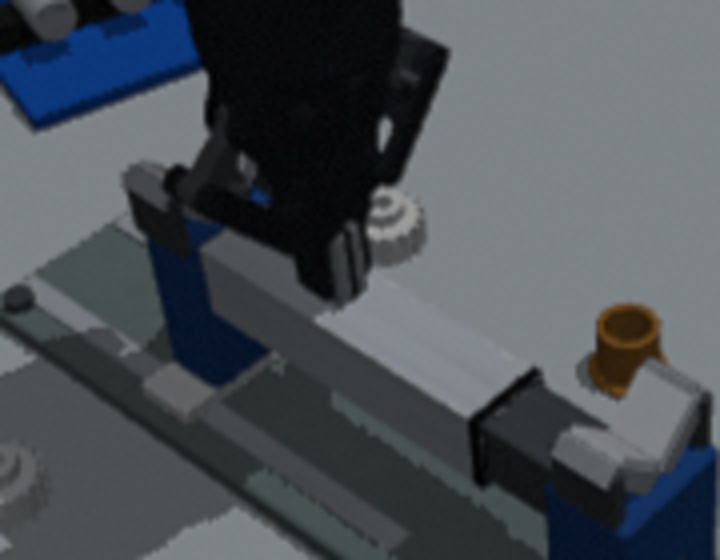

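Run:
```python
from h import *
p,d=vision.grab_frame("side");W=cloud("side",d)
for cu,cv_ in((340,295),(340,280),(345,265),(350,240),(320,285),(340,310),(360,300),(330,330)):
    w=W[120+cv_//4,130+cu//4]; e=w-np.r_[C,0]; print(cu,cv_,(np.array([e@X,e@Y,w[2]])*1e3).round(1))
s=manip.state();print(s["joint_pos"].round(3),s["tool_pos"].round(4))
```

```text
340 295 [ -4.9 -11.1 113.7]
340 280 [ -5.3 -12.8 121.3]
345 265 [ -2.1 -12.6 127.3]
350 240 [  1.  -13.2 138.1]
320 285 [-11.9  -8.3 121.3]
340 310 [ -4.6  -9.2 103.6]
360 300 [  3.2 -12.7 104.4]
330 330 [-15.  -13.1 102.7]
[ 0.026 -0.114  1.998 -0.     1.256 -0.25 ] [0.5006 0.0872 0.0637]
```

Run:
```python
from h import *
c=vision.camera_info("side");q=c["orientation"];M=R.from_quat(np.r_[q[1:],q[0]]).as_matrix()
for x in(-30,-24,24,30):
  for z in(65,85,100,115):
    w=np.r_[C,z/1e3]+x/1e3*X-.012*Y; a=c["K"]@(M.T@(w-c["eye"])); a=a[:2]/a[2]
    print(x,z,((a-[130,120])*4).round(0))
```

```text
-30 65 [310. 414.]
-30 85 [304. 379.]
-30 100 [299. 352.]
-30 115 [294. 325.]
-24 65 [321. 406.]
-24 85 [315. 371.]
-24 100 [310. 344.]
-24 115 [306. 316.]
24 65 [404. 342.]
24 85 [399. 307.]
24 100 [396. 280.]
24 115 [393. 253.]
30 65 [414. 334.]
30 85 [410. 299.]
30 100 [407. 272.]
30 115 [403. 245.]
```

The far pad tip projects to about z = 104–110 mm, and the shut fingers rest on top of the tube at (345,300). So the fingers really end about 40 mm above the reported TCP. I'll reopen and go about 40 mm lower.

{"api": "play_rows", "payload": {
  "steps": [
    [[0,0,-10,0,0,0],[0,0,-10,0,0,0],[0,0,-10,0,0,0],[0,0,-10,0,0,0],[0,0,-10,0,0,0],[0,0,-10,0,0,0],[0,0,-10,0,0,0],[0,0,-10,0,0,0],[0,0,-10,0,0,0]]
  ],
  "claw": 1
}}

```text
time: 5.32
tool_pos: [0.4997, 0.0873, 0.0724]
tool_rot: [-0.0, 0.603, 0.798, -0.0]
contact_force: [-0.2, -0.2, 0.1]
gripper_width: 1.001
grasp_force: 0.0
```

Run:
```python
from h import *
go(0,0,.022)
p,d=vision.grab_frame("side");W=cloud("side",d);E=W-np.r_[C,0];x=E@X;y=E@Y;z=W[...,2]
m=(d>0)&(abs(y)<.045)&(abs(x)<.07)&(z>.108)
for a in range(108,260,8):
    k=m&(z>a/1e3)&(z<(a+8)/1e3)
    if k.sum(): print(a,k.sum(),"x",(np.percentile(x[k],[1,50,99])*1e3).round(0),"y",(np.percentile(y[k],[1,50,99])*1e3).round(0))
```

```text
shift [ 0.23 -0.12 50.36] turn [-0.01 -0.   -0.22]
t 5.3167 cradle xyz mm [ 0.13 -0.23 72.36] F cradle [-0.23 -0.14  0.1 ] w 1.0005408948650196 g 0.0
124 48 x [-49.  44.  49.] y [-12.  -6.  10.]
132 101 x [-56. -42.  56.] y [-13.  -7.  10.]
140 112 x [-56.  42.  57.] y [-13.  -7.   8.]
148 114 x [-56. -43.  55.] y [-13.  -7.   9.]
156 105 x [-56.  43.  54.] y [-13.  -7.   9.]
164 85 x [-61.  44.  67.] y [-15. -12.   8.]
172 231 x [-69. -39.  69.] y [-15. -11.  10.]
180 223 x [-70. -31.  70.] y [-18. -10.  10.]
188 338 x [-70. -29.  68.] y [-19. -11.  12.]
196 267 x [-70. -15.  68.] y [-19. -12.  12.]
204 284 x [-70. -22.  68.] y [-21. -12.  10.]
212 443 x [-69. -13.  67.] y [-21. -12.  10.]
220 398 x [-68. -39.  67.] y [-15.  -8.  10.]
228 218 x [-66. -36.  65.] y [-13.  -6.  11.]
236 101 x [-37. -34.  15.] y [-38. -13.  10.]
244 256 x [-37. -22.  25.] y [-39. -29.  13.]
252 266 x [-37. -23.  21.] y [-39. -30.  13.]
```

{"api": "play_rows", "payload": {
  "steps": [
    [[0,0,6,0,0,0],[0,0,12,0,0,0],[0,0,18,0,0,0],[0,0,24,0,0,0],[0,0,30,0,0,0],[0,0,36,0,0,0],[0,0,42,0,0,0],[0,0,47,0,0,0],[0,0,51,0,0,0],[0,0,51,0,0,0]]
  ]
}}

```text
time: 6.2
tool_pos: [0.499, 0.0873, 0.0203]
tool_rot: [-0.001, 0.603, 0.798, -0.001]
contact_force: [-0.4, 0.7, -0.6]
gripper_width: 1.001
grasp_force: 0.0
```

{"api": "play_rows", "payload": {
  "steps": [
    [[0,0,0,0,0,0],[0,0,0,0,0,0],[0,0,0,0,0,0],[0,0,0,0,0,0],[0,0,0,0,0,0],[0,0,0,0,0,0]]
  ],
  "claw": 0.15
}}

```text
time: 6.7
tool_pos: [0.4999, 0.0873, 0.0217]
tool_rot: [0.0, 0.603, 0.798, 0.0]
contact_force: [-0.7, -0.2, -0.6]
gripper_width: 0.572
grasp_force: 0.0
```

Run:
```python
from h import *
go(0,0,.022)
p,d=vision.grab_frame("side");W=cloud("side",d);np.save("pics/s5.npy",d)
cv2.imwrite("pics/c5.png",cv2.resize(p[120:260,130:310],None,fx=4,fy=4,interpolation=2))
```

```text
shift [ 0.28 -0.38 -0.27] turn [ 0.02  0.   -0.22]
t 6.7 cradle xyz mm [ 0.38 -0.28 21.73] F cradle [-0.75 -0.01 -0.62] w 0.5721918891161134 g 0.0
```

View pics/c5.png

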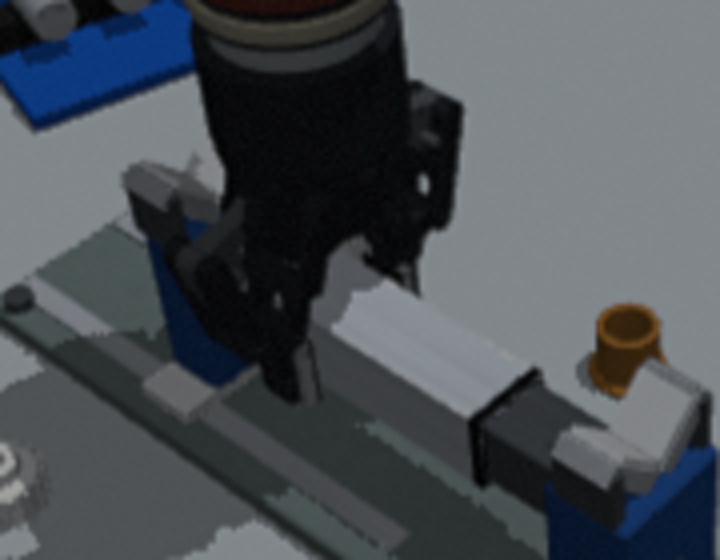

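Now the near pad tip at (300,400) reaches to about z = 70 mm, beside the tube, and the far finger is behind it. Squeezing.

{"api": "play_rows", "payload": {
  "steps": [
    [[0,0,0,0,0,0],[0,0,0,0,0,0],[0,0,0,0,0,0],[0,0,0,0,0,0],[0,0,0,0,0,0],[0,0,0,0,0,0]]
  ],
  "claw": -1
}}

```text
time: 7.25
tool_pos: [0.5008, 0.0875, 0.0223]
tool_rot: [0.001, 0.603, 0.798, 0.001]
contact_force: [4.1, 1.8, 3.8]
gripper_width: 0.418
grasp_force: 61.0
```

```bash
python3 -c "
from h import *
go(0,0,.022)"
```

```text
shift [ 0.39 -1.24  0.26] turn [ 0.12  0.02 -0.22]
t 7.25 cradle xyz mm [ 1.24 -0.39 22.26] F cradle [4.43 0.56 3.83] w 0.41750086286660615 g 61.04021141096382
```

{"api": "play_rows", "payload": {
  "steps": [
    [[0,0.9,-0.5,0,0,0],[1,0.9,-0.5,0,0,0],[2,0.9,-0.5,0,0,0],[3,0.9,-0.5,0,0,0],[4,0.9,-0.5,0,0,0],[5,0.9,-0.5,0,0,0],[6,0.9,-0.5,0,0,0]]
  ]
}}

```text
time: 7.83
tool_pos: [0.4995, 0.0918, 0.0223]
tool_rot: [0.001, 0.603, 0.798, -0.001]
contact_force: [1.9, -8.5, 4.4]
gripper_width: 0.415
grasp_force: 60.8
```

```bash
python3 -c "
from h import *
go(0,0,.022)"
```

```text
shift [-4.12 -1.15  0.29] turn [ 0.    0.19 -0.22]
t 7.8333 cradle xyz mm [ 1.17  4.11 22.27] F cradle [-0.51 -8.69  4.39] w 0.4150690832079923 g 60.78318647843844
```

{"api": "play_rows", "payload": {
  "steps": [
    [[1,0,0,0,0,0],[2,0,0,0,0,0],[3,0,0,0,0,0],[4,0,0,0,0,0],[5,0,0,0,0,0],[6,0,0,0,0,0]]
  ]
}}

```text
time: 8.33
tool_pos: [0.4975, 0.0987, 0.0223]
tool_rot: [0.0, 0.603, 0.798, -0.0]
contact_force: [-0.6, -3.4, 5.8]
gripper_width: 0.41
grasp_force: 60.9
```

```bash
python3 -c "
from h import *
go(0,0,.022)"
```

```text
shift [-11.34  -1.15   0.28] turn [ 0.    0.06 -0.22]
t 8.3333 cradle xyz mm [ 1.19 11.34 22.27] F cradle [-1.49 -3.08  5.76] w 0.4101088605543807 g 60.92597805101832
```

{"api": "play_rows", "payload": {
  "steps": [
    [[2,0,0,0,0,0],[4,0,0,0,0,0],[6,0,0,0,0,0],[8,0,0,0,0,0],[10,0,0,0,0,0],[12,0,0,0,0,0],[14,0,0,0,0,0],[16,0,0,0,0,0],[18,0,0,0,0,0],[20,0,0,0,0,0],[20,0,0,0,0,0]]
  ]
}}

```text
time: 9.25
tool_pos: [0.4916, 0.1194, 0.0223]
tool_rot: [-0.001, 0.603, 0.798, 0.001]
contact_force: [-0.8, 4.1, 6.7]
gripper_width: 0.412
grasp_force: 61.1
```

```bash
python3 -c "
from h import *
go(0,0,.022)"
```

```text
shift [-32.86  -1.12   0.21] turn [ 0.   -0.11 -0.22]
t 9.25 cradle xyz mm [ 1.24 32.85 22.27] F cradle [0.31 4.14 6.68] w 0.41190835530565717 g 61.11468388891808
```

{"api": "play_rows", "payload": {
  "steps": [
    [[0.5,0,0,0,0,0],[1,0,0,0,0,0],[1.5,0,0,0,0,0],[2,0,0,0,0,0],[2.5,0,0,0,0,0],[3,0,0,0,0,0],[3,0,0,0,0,0],[3,0,0,0,0,0]]
  ]
}}

```text
time: 9.92
tool_pos: [0.4909, 0.1221, 0.0223]
tool_rot: [-0.001, 0.603, 0.798, 0.0]
contact_force: [-1.5, 3.0, 7.0]
gripper_width: 0.417
grasp_force: 61.1
```

```bash
python3 -c "
from h import *
go(0,0,.022)"
```

```text
shift [-35.6   -1.11   0.23] turn [ 0.   -0.08 -0.22]
t 9.9167 cradle xyz mm [ 1.25 35.59 22.28] F cradle [-0.65  3.33  7.01] w 0.416593454708019 g 61.12122570993961
```

{"api": "play_rows", "payload": {
  "steps": [
    [[0.4,0,0,0,0,0],[0.8,0,0,0,0,0],[1.2,0,0,0,0,0],[1.6,0,0,0,0,0],[2,0,0,0,0,0],[2,0,0,0,0,0],[2,0,0,0,0,0]]
  ]
}}

```text
time: 10.5
tool_pos: [0.4905, 0.1233, 0.0223]
tool_rot: [-0.0, 0.603, 0.798, 0.0]
contact_force: [-0.9, -0.4, 6.3]
gripper_width: 0.416
grasp_force: 61.0
```

```bash
python3 -c "
from h import *
go(0,0,.022)"
```

```text
shift [-36.88  -1.09   0.28] turn [-0.   -0.   -0.21]
t 10.5 cradle xyz mm [ 1.22 36.88 22.28] F cradle [-0.95 -0.17  6.32] w 0.41588956895799833 g 61.012787130130164
```

{"api": "play_rows", "payload": {
  "steps": [
    [[0.3,0,0,0,0,0],[0.6,0,0,0,0,0],[1,0,0,0,0,0],[1,0,0,0,0,0],[1,0,0,0,0,0]]
  ]
}}

```text
time: 10.92
tool_pos: [0.4902, 0.1242, 0.0223]
tool_rot: [0.0, 0.603, 0.798, -0.0]
contact_force: [-0.9, -2.0, 6.5]
gripper_width: 0.414
grasp_force: 61.0
```

Run:
```python
from h import *
go(0,0,.022)
p,d=vision.grab_frame("top");cv2.imwrite("pics/t6.png",p)
hsv=cv2.cvtColor(p,cv2.COLOR_BGR2HSV)
m=((hsv[...,0]>8)&(hsv[...,0]<28)&(hsv[...,1]>120)&(hsv[...,2]>50)).astype(np.uint8)
k,l,s,c=cv2.connectedComponentsWithStats(m);print(s[1:].tolist())
```

```text
shift [-37.85  -1.11   0.29] turn [ 0.    0.   -0.21]
t 10.9167 cradle xyz mm [ 1.25 37.84 22.29] F cradle [-1.39 -1.72  6.53] w 0.41384650725578614 g 61.00129708771419
[[0, 139, 21, 23, 366], [246, 183, 19, 20, 134], [157, 379, 1, 1, 1], [148, 403, 1, 1, 1]]
```

{"api": "play_rows", "payload": {
  "steps": [
    [[-0.5,0,0,0,0,0],[-1,0,0,0,0,0],[-1.5,0,0,0,0,0],[-2,0,0,0,0,0],[-2.3,0,0,0,0,0],[-2.3,0,0,0,0,0],[-2.3,0,0,0,0,0]]
  ]
}}

```text
time: 11.55
tool_pos: [0.4907, 0.1226, 0.0223]
tool_rot: [-0.0, 0.603, 0.798, 0.0]
contact_force: [-2.7, 1.9, 5.9]
gripper_width: 0.415
grasp_force: 61.1
```

```bash
python3 -c "
from h import *
go(0,0,.022)"
```

```text
shift [-36.16  -1.09   0.23] turn [ 0.   -0.07 -0.22]
t 11.55 cradle xyz mm [ 1.23 36.16 22.27] F cradle [-2.1   2.58  5.92] w 0.41524058151128024 g 61.05384414880973
```

{"api": "play_rows", "payload": {
  "steps": [
    [[-0.3,0,0,0,0,0],[-0.6,0,0,0,0,0],[-1,0,0,0,0,0],[-1,0,0,0,0,0]]
  ]
}}

```text
time: 11.88
tool_pos: [0.4908, 0.1222, 0.0223]
tool_rot: [-0.001, 0.603, 0.798, 0.001]
contact_force: [-1.7, 4.2, 6.2]
gripper_width: 0.42
grasp_force: 61.1
```

```bash
python3 -c "
from h import *
go(0,0,.022)"
```

```text
shift [-35.72  -1.09   0.19] turn [ 0.   -0.13 -0.22]
t 11.8833 cradle xyz mm [ 1.22 35.71 22.27] F cradle [-0.42  4.51  6.18] w 0.42046769341847673 g 61.06943409635278
```

{"api": "play_rows", "payload": {
  "steps": [
    [[-0.4,0,0,0,0,0],[-0.8,0,0,0,0,0],[-1.2,0,0,0,0,0],[-1.5,0,0,0,0,0],[-1.5,0,0,0,0,0]]
  ]
}}

```text
time: 12.3
tool_pos: [0.4909, 0.1219, 0.0223]
tool_rot: [-0.002, 0.603, 0.798, 0.001]
contact_force: [-2.9, 8.9, 7.6]
gripper_width: 0.415
grasp_force: 61.1
```

```bash
python3 -c "
from h import *
go(0,0,.022)"
```

```text
shift [-35.5   -1.1    0.11] turn [ 0.   -0.27 -0.22]
t 12.3 cradle xyz mm [ 1.24 35.49 22.28] F cradle [-0.29  9.33  7.56] w 0.4152348447811252 g 61.127297743623785
```

{"api": "play_rows", "payload": {
  "steps": [
    [[-0.4,0,0,0,0,0],[-0.8,0,0,0,0,0],[-1.2,0,0,0,0,0],[-1.6,0,0,0,0,0],[-1.9,0,0,0,0,0],[-1.9,0,0,0,0,0],[-1.9,0,0,0,0,0]]
  ]
}}

```text
time: 12.88
tool_pos: [0.4909, 0.1218, 0.0223]
tool_rot: [-0.003, 0.603, 0.798, 0.002]
contact_force: [-4.4, 14.0, 7.7]
gripper_width: 0.416
grasp_force: 61.2
```

```bash
python3 -c "
from h import *
go(0,0,.022)"
```

```text
shift [-3.531e+01 -1.080e+00 -1.000e-02] turn [ 0.   -0.45 -0.22]
t 12.8833 cradle xyz mm [ 1.22 35.31 22.27] F cradle [-0.37 14.66  7.71] w 0.41617144720036936 g 61.20792347159295
```

{"api": "play_rows", "payload": {
  "steps": [
    [[-0.4,0,0,0,0,0],[-0.4,0,0,0,0,0],[-0.4,0,0,0,0,0],[-0.4,0,0,0,0,0],[-0.4,0,0,0,0,0],[-0.4,0,0,0,0,0],[-0.4,0,0,0,0,0],[-0.4,0,0,0,0,0]]
  ]
}}

```text
time: 13.55
tool_pos: [0.4909, 0.1217, 0.0223]
tool_rot: [-0.003, 0.603, 0.798, 0.003]
contact_force: [-4.8, 15.0, 7.2]
gripper_width: 0.418
grasp_force: 61.2
```

```bash
python3 -c "
from h import *
go(0,0,.022)"
```

```text
shift [-35.29  -1.07  -0.05] turn [ 0.   -0.49 -0.23]
t 13.55 cradle xyz mm [ 1.21 35.28 22.25] F cradle [-0.5  15.71  7.16] w 0.41753028209258586 g 61.22642819114844
```

{"api": "play_rows", "payload": {
  "steps": [
    [[0,0,0,0,0,0],[1,0,0,0,0,0],[2,0,0,0,0,0],[3,0,0,0,0,0],[4,0,0,0,0,0],[4.8,0,0,0,0,0],[5.5,0,0,0,0,0],[5.5,0,0,0,0,0],[5.5,0,0,0,0,0]]
  ]
}}

```text
time: 14.3
tool_pos: [0.4905, 0.123, 0.0222]
tool_rot: [-0.0, 0.603, 0.798, 0.0]
contact_force: [-0.4, -0.9, 6.3]
gripper_width: 0.414
grasp_force: 61.0
```

```bash
python3 -c "
from h import *
go(0,0,.022)"
```

```text
shift [-36.64  -1.06   0.21] turn [-0.01 -0.05 -0.23]
t 14.3 cradle xyz mm [ 1.2  36.63 22.24] F cradle [-0.64 -0.77  6.33] w 0.4144621153436748 g 61.02735222040792
```

Unloaded at about +37 mm. Now I open and rise.

{"api": "play_rows", "payload": {
  "steps": [
    [[0,0,0,0,0,0],[0,0,0,0,0,0],[0,0,0,0,0,0],[0,0,0,0,0,0],[0,0,0,0,0,0],[0,0,0,0,0,0],[0,0,0,0,0,0],[0,0,0,0,0,0],[0,0,0,0,0,0]]
  ],
  "claw": 1
}}

```text
time: 15.05
tool_pos: [0.4907, 0.1226, 0.022]
tool_rot: [-0.0, 0.603, 0.798, 0.0]
contact_force: [0.6, 0.3, -0.1]
gripper_width: 0.997
grasp_force: 0.0
```

{"api": "play_rows", "payload": {
  "steps": [
    [[0,0,-10,0,0,0],[0,0,-22,0,0,0],[0,0,-34,0,0,0],[0,0,-46,0,0,0],[0,0,-58,0,0,0],[0,0,-70,0,0,0],[0,0,-82,0,0,0],[0,0,-94,0,0,0],[0,0,-106,0,0,0],[0,0,-118,0,0,0],[0,0,-130,0,0,0],[0,0,-140,0,0,0]]
  ]
}}

```text
time: 16.05
tool_pos: [0.491, 0.1226, 0.1635]
tool_rot: [0.0, 0.603, 0.798, 0.0]
contact_force: [0.3, 0.4, 0.1]
gripper_width: 0.997
grasp_force: 0.0
```

{"api": "play_rows", "payload": {
  "steps": [
    [[-25,-25,0,0,0,0],[-50,-50,0,0,0,0],[-75,-75,0,0,0,0],[-100,-80,0,0,0,0],[-125,-80,0,0,0,0],[-150,-80,0,0,0,0],[-180,-80,0,0,0,0],[-210,-80,0,0,0,0],[-240,-80,0,0,0,0],[-270,-80,0,0,0,0],[-290,-80,0,0,0,0],[-290,-80,0,0,0,0]]
  ]
}}

```text
time: 17.05
tool_pos: [0.4933, -0.1815, 0.1624]
tool_rot: [0.0, 0.604, 0.797, -0.0]
contact_force: [-0.2, 0.8, 0.2]
gripper_width: 1.001
grasp_force: 0.0
```

Run:
```python
from h import *
go(0,0,.19)
p,d=vision.grab_frame("top");q,_=vision.grab_frame("side");W=cloud("top",d)
hsv=cv2.cvtColor(p,cv2.COLOR_BGR2HSV)
m=((hsv[...,0]>8)&(hsv[...,0]<28)&(hsv[...,1]>120)&(hsv[...,2]>50)).astype(np.uint8)
k,l,s,c=cv2.connectedComponentsWithStats(m);print([(s[i].tolist(),np.median(W[l==i],0).round(4).tolist()) for i in range(1,k)])
# tube end slide: compare rim transition top old/new along axis at z~.103
for f in(np.load("pics/top0.npy"),d):
    V=cloud("top",f);e=V-np.r_[C,0];x=e@X;y=e@Y;z=V[...,2]
    g=(abs(x)<.012)&(z>.1015)&(z<.107)&(y>-.11)&(y<.2);print("tube y",(np.percentile(y[g],[.5,99.5])*1e3).round(1))
a=p[190:340,120:370];b=q[110:310,110:340]
cv2.imwrite("pics/c7.png",np.hstack([cv2.resize(a,(400,400)),cv2.resize(b,(400,400))]))
```

```text
shift [257.42  78.38 -27.9 ] turn [-0.02  0.06 -0.43]
t 17.05 cradle xyz mm [ -80.32 -256.85  162.4 ] F cradle [0.06 0.77 0.18] w 1.0009301541006652 g 0.0
[([0, 139, 21, 23, 359], [0.7092, 0.5059, 0.0277]), ([246, 184, 19, 19, 132], [0.6187, 0.0618, 0.0231]), ([235, 250, 4, 2, 6], [0.5183, 0.0928, 0.0922])]
tube y [-107.3   65.4]
tube y [-107.6  102. ]
```

View pics/c7.png

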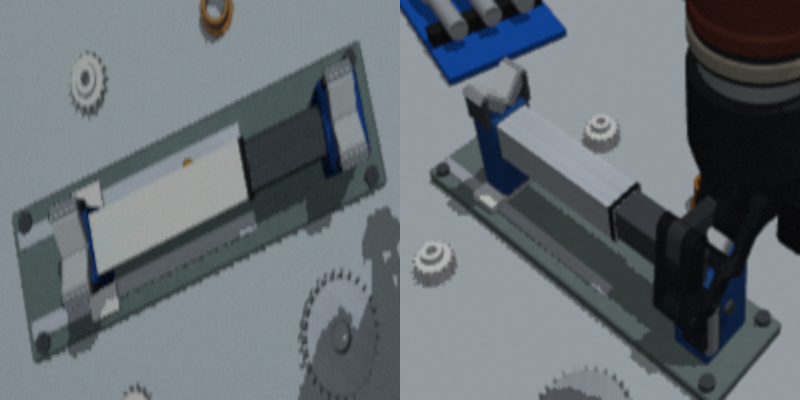

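The button dot at (187,163) looks exactly as it did at the start (same pixels), and the tube's end has moved about 37 mm. The gears and bushing haven't moved and the gripper is clear, so I'm handing in.

```bash
python3 -c "
from plant import order
print(order.job_done())"
```

```text
the job is handed in; nothing more can be done
None
```

The tube now sits one hole longer (about 37 mm out) with the button snapped out; it held a push-back of about 15 N for over half a second, then I let go and handed the job in, with no verdict returned.

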